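# Shut and bolt the evidence drawer with the small bottle

### The arm

A 7-joint arm with a two-finger parallel gripper is mounted at the origin on the work surface. World frame = base frame: x ahead of the robot, y to its left, z up, the work surface at z = 0. Lengths are in m, angles in degrees, forces in N, time in s.
With the tool pointing down it reaches from about 0.425 to 0.925 m from the base axis. Payload 6.8 kg.
Tool frame: the origin (TCP) lies at the very end of the fingers, on their centre line; the grasp point (between the pads) lies 19 mm behind it; z points along the fingers, y is the line along which they close (so a half turn about z gives the same grasp; the last joint's range is limited). The gripper opens to 88 mm and grips with 3 to 60 N. Pads are 20 mm wide; open, the fingers measure 115 mm over their backs; the gripper's body (75 mm by 178 mm) begins 61 mm behind the grasp point.
Start: joints at [-77.47, 27.33, 1.283, 89.118, -0.659, 63.558, -4.761], TCP at [0.217, 0.639, 0.223] pointing down, gripper open.
Joint ranges: [-169.35, 169.35], [-19.33, 120.38], [-80.79, 83.38], [13.8, 139.57], [-78.32, 258.32], [9.67, 109.79], [-169.56, 169.56]. Speed limits (degrees/s): [136.94, 136.94, 180, 180, 180, 180, 180].

### API

Orientations are given as [roll, pitch, yaw] about the fixed x, y, z axes, in that order (R = Rz(yaw) Ry(pitch) Rx(roll)).
In Python, from workcell import manip gives the robot as it stands. The module is installed in compiled form; this text tells all that it offers.
- The arm moves only by the shell command python3 -m handwheel 'ROWS'. ROWS is JSON, a list of rows, each an object with "gripper": the gripper's target within -1 to 1 (shut at 1, half-way at 0, fully open at -1); "translation": the shift along the tool's x, y, z in mm, a list of three; "yaw": the turn about the tool's z in degrees. In form: [{"gripper": gripper, "translation": [dx, dy, dz], "yaw": yaw}, ...]. A call has 1 to 20 rows; each row shifts and turns the commanded pose from where the row before left it, along the tool's axes as they then stand; what a row does not reach is not made up. A row lasts 1/12 s, in which the tool goes at most 41.7 mm and 7.16 degrees, less where a joint would pass 70% of its speed; a pose out of reach is approached as far as the arm can. A call with a gripper value outside its range is refused whole. The fingers move at their own pace and stop on an object; the grip force is fixed at half the most. Time passes only in rows, so rows that do not move let the fingers close. It gives the time, the measured TCP pose, the force, the opening and the grip force at its end, in the units of the state.
- manip.read_state(): the state, without advancing time (a new reading comes with each control period).
- manip.snapshot(name): name is "scene" or "top" or "wrist"; returns a dict with "img" (384x512x3 uint8, red, green, blue), "vertical_fov" (degrees; the focal length in pixels is half the picture's height over the tangent of half this angle, whatever the lens; pixels are square), "cx", "cy" (the principal point, pixels), "cam_to_world" (4x4, takes a point from camera to world coordinates). Camera axes: x right, y down, z forward; pixel columns grow to the right and rows downward; lengths in m; the calibration is good to about 2 mm. A picture is of the moment at which its call begins. There is no depth.
- manip.sign_off(): hands the job in; it is judged then, once.
The state is a dict: "time_s": time; "joint_positions": joint angles; "qd": joint speeds; "joint_torque": joint torques, N m; "ee_pos": TCP position; "tcp_rot": TCP orientation; "contact_force": force on the tool from outside, world axes, zero at the start; "moment": the same for the moment, N m; "gripper_width": opening from 0.0 (shut) to 1.0 (fully open); "grasp_force": force on a finger pad.
Only numpy, scipy, OpenCV 4.12 (cv2) and the standard library are available. Lean on these libraries where they do the work, as an engineer would, in place of code of your own. Each camera call takes 0.05 s, during which the arm holds its last target. There are 200 camera calls.

### The job

Push the drawer that holds the small bottle fully shut with the fingertips, without tipping the bottle over, and then push the bolt on top of that same cabinet fully home into its staple. Grasp and lift nothing, and leave the other cabinet with its drawer and bolt, and everything standing about, as they are.

Things in the scene. Friction and masses are not known exactly. Their poses are not given: they have to be found in the camera images.
- unit_a: unit with the small bottle in its drawer: grey steel one-drawer cabinet, fixed, 220 mm deep (x), 190 wide (y), 130 high (z), origin at the centre of its underside. The drawer comes out along the unit's -x. On top, 55 mm behind the front edge, a steel barrel bolt slides along the unit's +y into a staple on a strap from the drawer front; guide blocks and staple reach 19 and 24 mm above the top
- unit_b: the other unit, of the same make, whose drawer holds a carton; it may be left or right of unit_a: leave it as it is
- sample: small amber bottle with a black cap, 36 mm wide, 90 mm tall, standing loose on the floor of unit_a's drawer (14 mm above the table), about 90 g; origin at the centre of its underside, z up along it
- unit_a_face (a point): point on the drawer front's outer face (looks to -x), mid-width, 90 mm above the table; axes as the unit's. Flat panel 190 mm wide, 12 thick, top 130 mm above the table; a 22 mm wide knob stands out 22 mm in its middle, 42 mm above the table. Shut, this point is 122 mm in front (-x) of the unit's origin
- unit_a_drawer (a joint): how far unit_a's drawer is out, m: 0 fully shut (end stop), starts 0.06 to 0.10; sliding takes about 2 N and it stays where it is left
- unit_a_post (a point): centre of the top end of the bolt's upright post, a steel rod 10 mm in diameter, top 176 mm above the table (46 above the cabinet top); axes as the unit's. In the unit's frame it is at x = -55 mm and y = -45 mm with the bolt fully drawn, y = -5 mm with the bolt fully home
- unit_a_bolt (a joint): how far unit_a's bolt is shot, m: 0 fully drawn, 0.04 fully home in the staple (end stop), starts up to 0.008; takes about 1.5 N and stays where it is left
- unit_b_face (a point): same point on unit_b's drawer front. Leave alone
- unit_b_post (a point): same point on unit_b's bolt. Leave alone
- carton_in: cardboard carton 36 x 56 x 45 mm in the drawer of unit_b; origin at the centre of its underside. Leave alone
- jar_top: glass jar, 50 mm wide, 60 mm tall, standing on the top of unit_a near its back; origin at the centre of its underside. Leave alone
- carton_top: cardboard carton 50 x 80 x 40 mm on the top of unit_b near its back; origin at the centre of its underside. Leave alone
- slim: slim bottle, 38 mm wide, 120 mm tall, standing in the gap between the units; origin at the centre of its underside. Leave alone
- tall: big bottle, 70 mm wide, 230 mm tall, to the left of the units; origin at the centre of its underside. Leave alone
- tape: lying roll of clear tape, 90 mm wide, 40 mm high, to the right of the units; origin at the centre of its underside. Leave alone
- torch: hand torch lying along its own x axis, 135 mm long, 36 mm wide, to the left; origin on the table under its middle. Leave alone
There are look-alikes about, which are no part of the job. What is shaped like the sample but blue or purple is not meant.

How it is judged (in metres and radians):
On the way, in this order (a step that is already met when the one before it is completed fails the run):
1. the drawer with the small bottle is pushed shut (value of joint unit_a_drawer below 0.005 m), for 0.2 s.
2. its bolt is pushed home, the drawer still shut (value of joint unit_a_bolt above 0.036 m and value of joint unit_a_drawer below 0.005 m), for 0.2 s.
At the end, for the whole second after the job is handed in: The drawer of the cabinet with the small bottle is within 5 mm of fully shut, its bolt is within 4 mm of fully home, the small bottle stands upright (within 0.15 rad) and at rest inside the drawer; the other cabinet's drawer and bolt have moved less than 10 mm and no other thing more than 25 mm (all of step 2 and angle between sample's own z axis and vertical below 0.15 rad and linear speed of sample below 0.02 m/s and x of sample in the frame of unit_a between -0.11 and 0.11 m and height (world z) of sample below 0.03 m and distance of each of unit_b_face, unit_b_post from where it was at the start of the episode below 0.01 m and distance of each of carton_in, jar_top, carton_top, slim, tall, tape, torch from where it was at the start of the episode below 0.025 m); the robot touches nothing.
It fails at once if the small bottle is tipped over (angle between sample's own z axis and vertical above 0.6 rad).
It fails at once if the small bottle is lifted (height (world z) of sample above 0.035 m).
It fails at once if the bolt is shot while the drawer is still out (value of joint unit_a_bolt above 0.02 m and value of joint unit_a_drawer above 0.015 m).
It fails at once if the other cabinet's drawer or bolt is moved (distance of any of unit_b_face, unit_b_post from where it was at the start of the episode above 0.01 m).
It fails at once if a thing standing about is moved, lifted or knocked over (distance of any of carton_in, jar_top, carton_top, slim, tall, tape, torch from where it was at the start of the episode above 0.025 m).
It also fails if it takes over 43 s, if anything falls off the work surface, if the arm or the gripper's body presses on something with over 40 N, if the wrist force passes 120 N, or if a joint passes its speed limit or range.

## Working session

There is one attempt and no reset: what is moved stays moved. The work goes in short steps, Python scripts to look and compute and a shell command to move; the robot and the scene stay as the last step left them, time stands still between calls to the robot, and variables do not carry over. Pictures are saved under pics/ and viewed, at most 10 in all, crops included, and the job is handed in when it is done.

```bash
mkdir -p pics; cat > h.py <<'E'
import numpy as np, cv2, pickle
from workcell import manip
def snap(n,f=None):
    s=manip.snapshot(n)
    if f: cv2.imwrite('pics/'+f+'.png',cv2.cvtColor(s['img'],cv2.COLOR_RGB2BGR)); pickle.dump(s,open('pics/'+f+'.pkl','wb'))
    return s
def load(f): return pickle.load(open('pics/'+f+'.pkl','rb'))
def ray(s,u,v):
    f=s['img'].shape[0]/2/np.tan(np.radians(s['vertical_fov'])/2)
    T=np.array(s['cam_to_world']); d=T[:3,:3]@np.array([(u-s['cx'])/f,(v-s['cy'])/f,1]); return T[:3,3],d/np.linalg.norm(d)
def onz(s,u,v,z):
    o,d=ray(s,u,v); return o+d*(z-o[2])/d[2]
def proj(s,p):
    f=s['img'].shape[0]/2/np.tan(np.radians(s['vertical_fov'])/2)
    T=np.array(s['cam_to_world']); c=T[:3,:3].T@(np.array(p)-T[:3,3]); return s['cx']+f*c[0]/c[2], s['cy']+f*c[1]/c[2]
E
python3 - <<'E'
from h import *
a=snap('scene','scene0');b=snap('top','top0')
for s in(a,b): print(np.round(s['cam_to_world'],3),s['vertical_fov'],s['cx'],s['cy'])
st=manip.read_state();print(st['time_s'],st['ee_pos'],st['tcp_rot'],st['contact_force'])
E
```

```text
[[ 0.988 -0.124  0.094  0.482]
 [-0.155 -0.846  0.51  -0.497]
 [ 0.016 -0.518 -0.855  1.057]
 [ 0.     0.     0.     1.   ]] 57.0015559568681 253.50110412091263 192.69333951245528
[[ 0.028 -0.995  0.094  0.447]
 [-1.    -0.027  0.009  0.036]
 [-0.007 -0.094 -0.996  1.73 ]
 [ 0.     0.     0.     1.   ]] 45.3909073487164 257.31464271571934 195.63554439916064
0.1 [0.21654882 0.63877452 0.22180168] [-1.79909359e+02  8.05017301e-03  1.61277673e+02] [-0.08689967  0.58845149  0.47855741]
```

View pics/scene0.png

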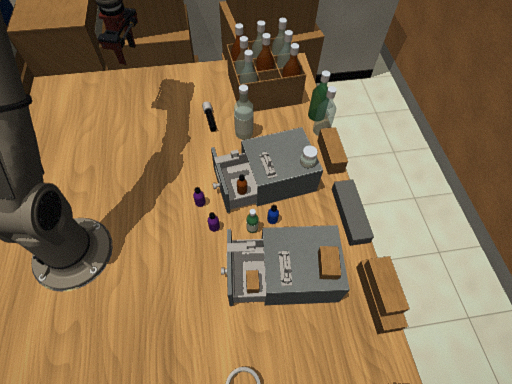

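View pics/top0.png

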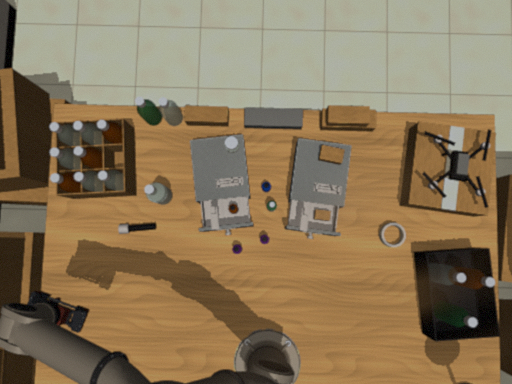

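Scene view: the left cabinet, drawer with an amber, black-capped bottle at (242,185), jar on top at (310,155). The right cabinet, with a carton at (252,280), is unit_b. The look-alikes are purple at (199,197) and (213,222) and blue at (273,213). The amber one at (242,185) is the sample because it is amber and stands in the drawer. I'll confirm that in one enlarged crop.

```bash
python3 - <<'E'
from h import *
a=load('scene0')['img'][120:220,200:335];b=load('top0')['img'][125:240,180:260]
A=cv2.resize(a,(540,400),interpolation=cv2.INTER_CUBIC)
B=cv2.resize(b,None,fx=5,fy=5,interpolation=cv2.INTER_CUBIC)
B=B[:575]
cv2.imwrite('pics/c1.png',cv2.cvtColor(A,cv2.COLOR_RGB2BGR))
cv2.imwrite('pics/c2.png',cv2.cvtColor(B,cv2.COLOR_RGB2BGR))
E
```

```text
(no output)
```

View pics/c1.png

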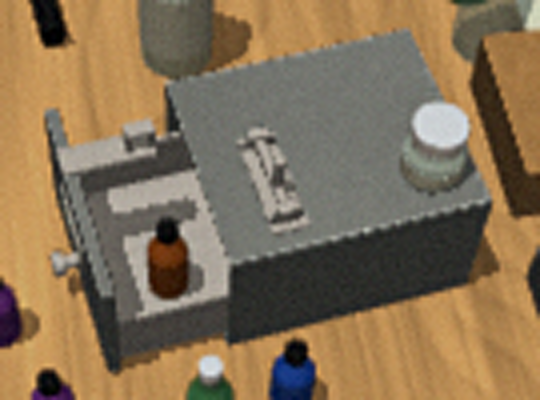

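View pics/c2.png

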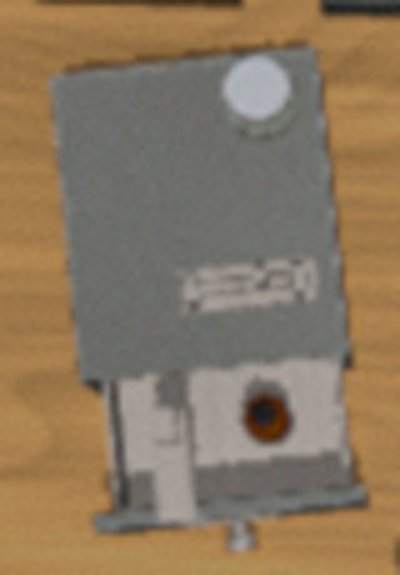

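The crop confirms it: an amber bottle with a black cap stands in the open drawer at crop pixel (168,260). The strap and staple are on the left and the bolt is on top at crop (270,180). So this is unit_a. Next I compute the poses.

```bash
python3 - <<'E'
from h import *
a=load('scene0');b=load('top0')
S={'bl':(408,32),'fl':(168,85),'fr':(228,262),'br':(490,203),'pl':(50,112),'pr':(115,305)}
T={'bl':(52,77),'br':(312,48),'fl':(82,382),'fr':(346,358),'pl':(95,524),'pr':(367,497)}
R={}
for n,s,c,k,o in(('scene',a,S,4,(200,120)),('top',b,T,5,(180,125))):
    P={q:onz(s,(u+.5)/k-.5+o[0],(v+.5)/k-.5+o[1],.13)[:2] for q,(u,v) in c.items()}
    d=lambda i,j:P[j]-P[i]
    print(n,{q:np.round(p,4) for q,p in P.items()})
    print('depth',[round(np.linalg.norm(x),4) for x in(d('fl','bl'),d('fr','br'))],'width',[round(np.linalg.norm(x),4) for x in(d('fl','fr'),d('bl','br'),d('pl','pr'))])
    print('yaw',[round(np.degrees(np.arctan2(x[1],x[0])),1) for x in(d('fl','bl'),d('fr','br'),-np.array([1,1])*[d('fr','fl')@[0,-1],d('fr','fl')@[1,0]])], [round(np.degrees(np.arctan2(-(x[0]),x[1])),1) for x in(d('fr','fl'),d('br','bl'),d('pr','pl'))])
    C=sum(P[q] for q in('bl','fl','fr','br'))/4; print('centre',C, 'panel mid',(P['pl']+P['pr'])/2, np.linalg.norm(C-(P['pl']+P['pr'])/2))
# sample cap centre, top view, z=.104
print('cap top',onz(b,265/5+180,412/5+125,.104),'cap scene',onz(a,166/4+200,228/4+120,.1))
E
```

```text
scene {'bl': array([0.789, 0.292]), 'fl': array([0.5754, 0.2631]), 'fr': array([0.5973, 0.0818]), 'br': array([0.8137, 0.1066]), 'pl': array([0.4747, 0.2486]), 'pr': array([0.5059, 0.056 ])}
depth [np.float64(0.2155), np.float64(0.2178)] width [np.float64(0.1827), np.float64(0.187), np.float64(0.1951)]
yaw [np.float64(7.7), np.float64(6.5), np.float64(6.9)] [np.float64(6.9), np.float64(7.6), np.float64(9.2)]
centre [0.69384501 0.18586158] panel mid [0.49030986 0.15226099] 0.2062899819081556
top {'bl': array([0.7894, 0.2949]), 'br': array([0.8152, 0.1112]), 'fl': array([0.5732, 0.2648]), 'fr': array([0.5951, 0.0806]), 'pl': array([0.4744, 0.2517]), 'pr': array([0.4984, 0.0631])}
depth [np.float64(0.2183), np.float64(0.2222)] width [np.float64(0.1855), np.float64(0.1854), np.float64(0.1902)]
yaw [np.float64(7.9), np.float64(7.9), np.float64(6.8)] [np.float64(6.8), np.float64(8.0), np.float64(7.2)]
centre [0.69323164 0.18786359] panel mid [0.48641393 0.15740322] 0.20904879966260886
cap top [0.55609343 0.13618502 0.104     ] cap scene [0.55731299 0.13851539 0.1       ]
```

```bash
cat >> h.py <<'E'
C=np.array([.6935,.187]);Y=7.4
def tou(p):
    c,s=np.cos(np.radians(Y)),np.sin(np.radians(Y)); d=np.array(p[:2])-C; return np.round([c*d[0]+s*d[1],-s*d[0]+c*d[1]],4)
E
python3 - <<'E'
from h import *
b=load('top0')
print('tcp',tou(manip.read_state()['ee_pos']))
for n,u,v,z in(('p1',237,248,.09),('p2',265,239,.09),('slim',271,204,.12),('tall',150,189,.23),('jar',231.5,142.5,.06+.13),('cap',233,207.4,.104)):
    print(n,tou(onz(b,u,v,z)),np.round(onz(b,u,v,z),3))
E
python3 -m handwheel '[{"gripper":1,"translation":[0,0,0],"yaw":-6.5},{"gripper":1,"translation":[0,0,0],"yaw":-6.5},{"gripper":1,"translation":[0,0,0],"yaw":-6.5},{"gripper":1,"translation":[0,0,0],"yaw":-6.6},{"gripper":1,"translation":[0,0,0],"yaw":0},{"gripper":1,"translation":[0,0,0],"yaw":0}]'
```

```text
tcp [-0.4148  0.5094]
p1 [-0.287  -0.0322] [0.413 0.118 0.09 ]
p2 [-0.2654 -0.1344] [0.448 0.02  0.09 ]
slim [-0.1456 -0.1676] [0.571 0.002 0.12 ]
tall [-0.064   0.2267] [0.601 0.404 0.23 ]
jar [ 0.0719 -0.0534] [0.772 0.143 0.19 ]
cap [-0.1428 -0.0327] [0.556 0.136 0.104]
time_s: 0.6
ee_pos: [0.2168, 0.639, 0.2223]
tcp_rot: [-180.0, -0.0, -172.8]
contact_force: [0.1, 0.7, -0.7]
gripper_width: 0.584
grasp_force: 0.0
```

```bash
python3 -m handwheel '[{"gripper":1,"translation":[-8.5,-25,0],"yaw":0},{"gripper":1,"translation":[-8.5,-25,0],"yaw":0},{"gripper":1,"translation":[-8.5,-25,0],"yaw":0},{"gripper":1,"translation":[-8.5,-25,0],"yaw":0},{"gripper":1,"translation":[-8.5,-25,0],"yaw":0},{"gripper":1,"translation":[-8.5,-25,0],"yaw":0},{"gripper":1,"translation":[-8.5,-25,0],"yaw":0},{"gripper":1,"translation":[-8.5,-25,0],"yaw":0},{"gripper":1,"translation":[-8.5,-25,0],"yaw":0},{"gripper":1,"translation":[-8.5,-25,0],"yaw":0},{"gripper":1,"translation":[-8.5,-25,0],"yaw":0},{"gripper":1,"translation":[-8.5,-25,0],"yaw":0},{"gripper":1,"translation":[-8.5,-25,0],"yaw":0},{"gripper":1,"translation":[-8.5,-25,0],"yaw":0},{"gripper":1,"translation":[-8.5,-25,0],"yaw":0},{"gripper":1,"translation":[-8.5,-25,0],"yaw":0},{"gripper":1,"translation":[-8.5,-25,0],"yaw":0},{"gripper":1,"translation":[-8.5,-25,0],"yaw":0},{"gripper":1,"translation":[-8.5,-25,0],"yaw":0},{"gripper":1,"translation":[-8.5,-25,0],"yaw":0}]'
python3 - <<'E'
from h import *
s=manip.read_state();print(tou(s['ee_pos']),s['ee_pos'],s['gripper_width'])
snap('scene','scene1')
i=snap('wrist','wrist1')
E
```

```text
time_s: 2.27
ee_pos: [0.4498, 0.1641, 0.2228]
tcp_rot: [180.0, 0.0, -172.8]
contact_force: [0.1, -0.2, -0.3]
gripper_width: 0.006
grasp_force: 0.0
[-0.2446  0.0086] [0.44979109 0.1640585  0.22277535] 0.006116745597668941
```

View pics/wrist1.png

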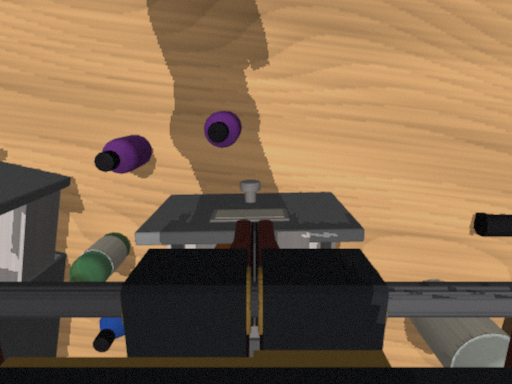

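Wrist view: purple bottles at (222,128) and (125,155), the drawer front with its knob at (250,190), and the panel's top edge around row 230. I'll check the face position with this camera before lowering.

```bash
python3 - <<'E'
from h import *
s=load('wrist1')
for n,u,v,z in(('topL',136,232,.13),('topR',361,232,.13),('topL in',136,241,.13),('topR in',361,241,.13),('knob',250,184,.042),('p1cap',218,131,.09)):
    print(n,tou(onz(s,u,v,z)))
print(np.round(s['cam_to_world'],3), proj(s,[*manip.read_state()['ee_pos']]))
g=cv2.cvtColor(s['img'],cv2.COLOR_RGB2GRAY); print(g[185:250,180],g[185:250,320])
E
```

```text
topL [-0.2115 -0.0956]
topR [-0.2096  0.0897]
topL in [-0.2035 -0.0964]
topR in [-0.2016  0.0902]
knob [-0.2307 -0.0026]
p1cap [-0.29   -0.0293]
[[-0.118  0.962  0.247  0.385]
 [ 0.993  0.115  0.028  0.15 ]
 [-0.001  0.249 -0.968  0.386]
 [ 0.     0.     0.     1.   ]] (np.float64(260.36495270127494), np.float64(237.00563727945215))
[172 171 170 165 163 161 157 155 154 118  61  59  63  60  57  64  62  58
  62  61  59  62  62  62  64  58  61  60  59  58  54  46  44  47  48  47
  48  49  49  47  49  46  46  48  51  49  58  73  79  84  84  85  87  85
  88  82  85  85  81  65  56  55  57  39  16] [173 170 175 175 180 173 149  96  61  60  62  61  61  59  64  63  58  62
  61  63  61  60  62  63  62  66  62  63  63  64  61  61  60  62  60  62
  57  49  50  47  43  51  49  52  67  81  82  82  86 115 135 112  84  86
  88  83  83  86  89  88  88  85  83  53  10]
```

```bash
python3 -m handwheel '[{"gripper":1,"translation":[0,0,15],"yaw":0},{"gripper":1,"translation":[0,0,15],"yaw":0},{"gripper":1,"translation":[0,0,15],"yaw":0},{"gripper":1,"translation":[0,0,15],"yaw":0},{"gripper":1,"translation":[0,0,15],"yaw":0},{"gripper":1,"translation":[0,0,15],"yaw":0},{"gripper":1,"translation":[0,0,15],"yaw":0},{"gripper":1,"translation":[0,0,12],"yaw":0},{"gripper":1,"translation":[0,0,0],"yaw":0},{"gripper":1,"translation":[0,0,0],"yaw":0}]'
python3 -m handwheel '[{"gripper":1,"translation":[-4,0,0],"yaw":0},{"gripper":1,"translation":[-4,0,0],"yaw":0},{"gripper":1,"translation":[-4,0,0],"yaw":0},{"gripper":1,"translation":[-4,0,0],"yaw":0},{"gripper":1,"translation":[-3,0,0],"yaw":0},{"gripper":1,"translation":[-3,0,0],"yaw":0},{"gripper":1,"translation":[-3,0,0],"yaw":0},{"gripper":1,"translation":[-3,0,0],"yaw":0},{"gripper":1,"translation":[-3,0,0],"yaw":0},{"gripper":1,"translation":[-3,0,0],"yaw":0},{"gripper":1,"translation":[-3,0,0],"yaw":0},{"gripper":1,"translation":[-3,0,0],"yaw":0}]'
python3 - <<'E'
from h import *
s=manip.read_state();print(tou(s['ee_pos']))
E
```

```text
time_s: 3.2
ee_pos: [0.4489, 0.1657, 0.1054]
tcp_rot: [-180.0, -0.1, -172.7]
contact_force: [0.3, -0.2, -0.3]
gripper_width: 0.005
grasp_force: 0.0
time_s: 4.2
ee_pos: [0.4892, 0.1705, 0.1056]
tcp_rot: [180.0, -0.0, -172.6]
contact_force: [-1.1, 0.4, 1.1]
gripper_width: 0.007
grasp_force: 1.1
[-0.2047  0.0099]
```

```bash
python3 -m handwheel '[{"gripper":1,"translation":[-3,0,0],"yaw":0},{"gripper":1,"translation":[-3,0,0],"yaw":0},{"gripper":1,"translation":[-3,0,0],"yaw":0},{"gripper":1,"translation":[-3,0,0],"yaw":0},{"gripper":1,"translation":[-3,0,0],"yaw":0},{"gripper":1,"translation":[-3,0,0],"yaw":0},{"gripper":1,"translation":[-3,0,0],"yaw":0},{"gripper":1,"translation":[-3,0,0],"yaw":0},{"gripper":1,"translation":[-3,0,0],"yaw":0},{"gripper":1,"translation":[-3,0,0],"yaw":0},{"gripper":1,"translation":[-3,0,0],"yaw":0},{"gripper":1,"translation":[-3,0,0],"yaw":0}]'
python3 - <<'E'
from h import *
s=manip.read_state();print(tou(s['ee_pos']))
snap('scene','s2');t=snap('top','t2')
cv2.imwrite('pics/t2.png',cv2.resize(cv2.cvtColor(load('s2')['img'],cv2.COLOR_RGB2BGR)[110:230,190:350],None,fx=4,fy=4))
E
```

```text
time_s: 5.2
ee_pos: [0.5251, 0.175, 0.1056]
tcp_rot: [-180.0, -0.0, -172.6]
contact_force: [-3.8, 1.9, 0.1]
gripper_width: 0.002
grasp_force: 1.1
[-0.1686  0.0098]
```

View pics/t2.png

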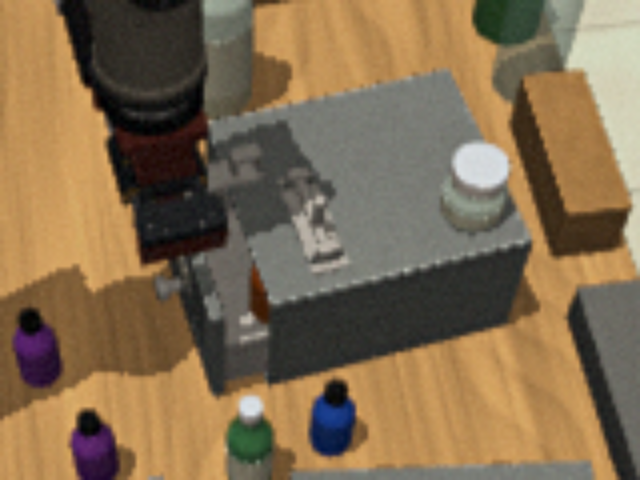

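The drawer is sliding in and the bottle stands upright at crop pixel (262,290). I'll continue to the stop.

```bash
python3 -m handwheel '[{"gripper":1,"translation":[-3,0,0],"yaw":0},{"gripper":1,"translation":[-3,0,0],"yaw":0},{"gripper":1,"translation":[-3,0,0],"yaw":0},{"gripper":1,"translation":[-3,0,0],"yaw":0},{"gripper":1,"translation":[-3,0,0],"yaw":0},{"gripper":1,"translation":[-3,0,0],"yaw":0},{"gripper":1,"translation":[-3,0,0],"yaw":0},{"gripper":1,"translation":[-3,0,0],"yaw":0},{"gripper":1,"translation":[-3,0,0],"yaw":0},{"gripper":1,"translation":[-2,0,0],"yaw":0},{"gripper":1,"translation":[-2,0,0],"yaw":0},{"gripper":1,"translation":[-1,0,0],"yaw":0},{"gripper":1,"translation":[0,0,0],"yaw":0}]'
python3 - <<'E'
from h import *
s=manip.read_state();print(tou(s['ee_pos']))
E
```

```text
time_s: 6.38
ee_pos: [0.557, 0.1791, 0.1056]
tcp_rot: [180.0, 0.0, -172.6]
contact_force: [1.2, 0.0, -0.3]
gripper_width: 0.003
grasp_force: 0.2
[-0.1364  0.0098]
```

```bash
python3 -m handwheel '[{"gripper":1,"translation":[-1,0,0],"yaw":0},{"gripper":1,"translation":[-1,0,0],"yaw":0},{"gripper":1,"translation":[-1,0,0],"yaw":0},{"gripper":1,"translation":[-1,0,0],"yaw":0}]'
python3 -m handwheel '[{"gripper":1,"translation":[-1,0,0],"yaw":0},{"gripper":1,"translation":[-1,0,0],"yaw":0},{"gripper":1,"translation":[0,0,0],"yaw":0}]'
python3 - <<'E'
from h import *
s=manip.read_state();print(tou(s['ee_pos']))
E
```

```text
time_s: 6.72
ee_pos: [0.5605, 0.1797, 0.1056]
tcp_rot: [180.0, -0.0, -172.6]
contact_force: [-1.9, 0.3, 0.3]
gripper_width: 0.006
grasp_force: 1.0
time_s: 6.97
ee_pos: [0.5618, 0.1798, 0.1056]
tcp_rot: [-180.0, -0.1, -172.6]
contact_force: [-4.6, -1.0, 3.6]
gripper_width: 0.003
grasp_force: 2.3
[-0.1315  0.0098]
```

```bash
python3 -m handwheel '[{"gripper":1,"translation":[-1,0,0],"yaw":0},{"gripper":1,"translation":[-1,0,0],"yaw":0},{"gripper":1,"translation":[-1,0,0],"yaw":0},{"gripper":1,"translation":[0,0,0],"yaw":0}]'
python3 - <<'E'
from h import *
s=manip.read_state();print(tou(s['ee_pos']))
E
```

```text
time_s: 7.3
ee_pos: [0.5618, 0.1799, 0.1052]
tcp_rot: [-180.0, -0.5, -172.6]
contact_force: [-13.3, -1.9, 9.3]
gripper_width: 0.004
grasp_force: 6.8
[-0.1316  0.0099]
```

Drawer is at its end stop: face at unit x -0.1216 against -0.122 expected. Back off, rise, and go over to the near side of the post.

```bash
python3 -m handwheel '[{"gripper":1,"translation":[5,0,0],"yaw":0},{"gripper":1,"translation":[10,0,0],"yaw":0},{"gripper":1,"translation":[10,0,0],"yaw":0},{"gripper":1,"translation":[0,0,-20],"yaw":0},{"gripper":1,"translation":[0,0,-25],"yaw":0},{"gripper":1,"translation":[0,0,-25],"yaw":0},{"gripper":1,"translation":[0,0,-25],"yaw":0},{"gripper":1,"translation":[0,0,-20],"yaw":0},{"gripper":1,"translation":[0,0,-10],"yaw":0},{"gripper":1,"translation":[0,-20,0],"yaw":0},{"gripper":1,"translation":[0,-20,0],"yaw":0},{"gripper":1,"translation":[0,-20,0],"yaw":0},{"gripper":1,"translation":[0,-20,0],"yaw":0},{"gripper":1,"translation":[0,-20,0],"yaw":0},{"gripper":1,"translation":[0,0,0],"yaw":0},{"gripper":1,"translation":[0,0,0],"yaw":0}]'
python3 - <<'E'
from h import *
s=manip.read_state();print(tou(s['ee_pos']))
w=snap('wrist','w3');a=snap('scene','s3')
A=cv2.resize(a['img'][110:230,190:350],(640,480),interpolation=cv2.INTER_CUBIC)
cv2.imwrite('pics/s3c.png',cv2.cvtColor(A,cv2.COLOR_RGB2BGR))
for q in(-.045,-.037,-.005):
    c,n=np.cos(np.radians(Y)),np.sin(np.radians(Y)); p=C+[c*-.055-n*q,n*-.055+c*q]
    u,v=proj(a,[*p,.176]);print(q,(u-190)*4,(v-110)*4)
E
```

```text
time_s: 8.63
ee_pos: [0.5532, 0.077, 0.2302]
tcp_rot: [-180.0, -0.0, -172.8]
contact_force: [-0.7, 0.8, -0.3]
gripper_width: 0.003
grasp_force: 0.0
[-0.1533 -0.091 ]
-0.045 317.5945363691708 203.03711044030752
-0.037 314.4640466505043 194.9927462719486
-0.005 302.1646054095388 163.3870892337884
```

View pics/s3c.png

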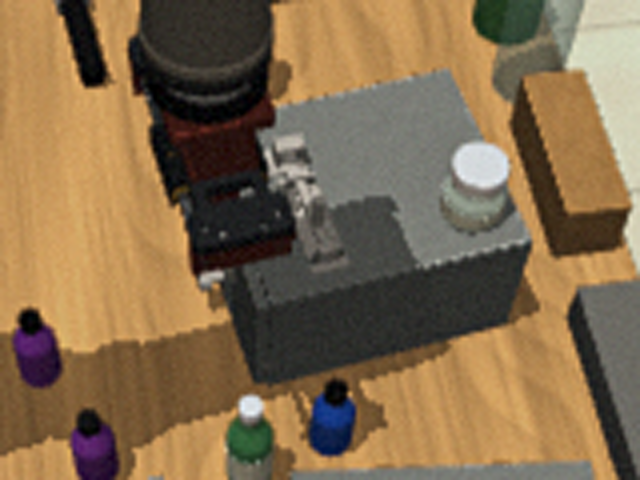

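The drawer is shut, with the staple at crop pixel (290,150) beside the bolt. The post top near (315,195) is where the prediction puts it. Moving over and down.

```bash
python3 -m handwheel '[{"gripper":1,"translation":[-14,0,0],"yaw":0},{"gripper":1,"translation":[-14,0,0],"yaw":0},{"gripper":1,"translation":[-14,0,0],"yaw":0},{"gripper":1,"translation":[-14,0,0],"yaw":0},{"gripper":1,"translation":[-14,0,0],"yaw":0},{"gripper":1,"translation":[-14,0,0],"yaw":0},{"gripper":1,"translation":[-14,0,0],"yaw":0},{"gripper":1,"translation":[0,0,0],"yaw":0},{"gripper":1,"translation":[0,0,17],"yaw":0},{"gripper":1,"translation":[0,0,17],"yaw":0},{"gripper":1,"translation":[0,0,17],"yaw":0},{"gripper":1,"translation":[0,0,17],"yaw":0},{"gripper":1,"translation":[0,0,0],"yaw":0},{"gripper":1,"translation":[0,0,0],"yaw":0}]'
python3 - <<'E'
from h import *
s=manip.read_state();print(tou(s['ee_pos']))
w=snap('wrist','w4');a=snap('scene','s4')
A=cv2.resize(a['img'][130:200,240:330],(540,420),interpolation=cv2.INTER_CUBIC)
cv2.imwrite('pics/s4c.png',cv2.cvtColor(A,cv2.COLOR_RGB2BGR))
E
```

```text
time_s: 9.9
ee_pos: [0.6495, 0.0914, 0.1619]
tcp_rot: [180.0, -0.1, -172.6]
contact_force: [0.9, 0.3, 0.9]
gripper_width: 0.006
grasp_force: 0.0
[-0.056  -0.0891]
```

View pics/s4c.png

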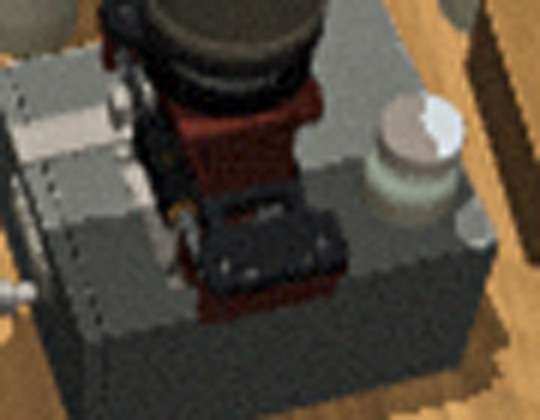

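The gripper is down beside the post, and the jar at (415,150) is clear. Now push along the unit's +y.

```bash
python3 -m handwheel '[{"gripper":1,"translation":[0,3,0],"yaw":0},{"gripper":1,"translation":[0,3,0],"yaw":0},{"gripper":1,"translation":[0,3,0],"yaw":0},{"gripper":1,"translation":[0,3,0],"yaw":0},{"gripper":1,"translation":[0,3,0],"yaw":0},{"gripper":1,"translation":[0,3,0],"yaw":0},{"gripper":1,"translation":[0,3,0],"yaw":0},{"gripper":1,"translation":[0,3,0],"yaw":0},{"gripper":1,"translation":[0,3,0],"yaw":0},{"gripper":1,"translation":[0,3,0],"yaw":0},{"gripper":1,"translation":[0,3,0],"yaw":0},{"gripper":1,"translation":[0,3,0],"yaw":0},{"gripper":1,"translation":[0,3,0],"yaw":0}]'
python3 -m handwheel '[{"gripper":1,"translation":[0,3,0],"yaw":0},{"gripper":1,"translation":[0,3,0],"yaw":0},{"gripper":1,"translation":[0,3,0],"yaw":0},{"gripper":1,"translation":[0,3,0],"yaw":0},{"gripper":1,"translation":[0,3,0],"yaw":0}]'
python3 - <<'E'
from h import *
s=manip.read_state();print(tou(s['ee_pos']))
E
```

```text
time_s: 11.08
ee_pos: [0.6457, 0.1288, 0.1626]
tcp_rot: [-180.0, -0.0, -172.6]
contact_force: [0.4, -1.6, 0.2]
gripper_width: 0.004
grasp_force: 0.8
time_s: 11.5
ee_pos: [0.6436, 0.1442, 0.1626]
tcp_rot: [-180.0, -0.0, -172.6]
contact_force: [-0.7, -1.5, 0.4]
gripper_width: 0.005
grasp_force: 0.8
[-0.055 -0.036]
```

Contact at about 1.5 N, as expected for the bolt, with about 12 mm left.

```bash
python3 -m handwheel '[{"gripper":1,"translation":[0,2,0],"yaw":0},{"gripper":1,"translation":[0,2,0],"yaw":0},{"gripper":1,"translation":[0,2,0],"yaw":0},{"gripper":1,"translation":[0,2,0],"yaw":0},{"gripper":1,"translation":[0,1,0],"yaw":0},{"gripper":1,"translation":[0,1,0],"yaw":0},{"gripper":1,"translation":[0,0,0],"yaw":0}]'
python3 -m handwheel '[{"gripper":1,"translation":[0,1,0],"yaw":0},{"gripper":1,"translation":[0,1,0],"yaw":0},{"gripper":1,"translation":[0,1,0],"yaw":0},{"gripper":1,"translation":[0,0,0],"yaw":0}]'
python3 - <<'E'
from h import *
s=manip.read_state();print(tou(s['ee_pos']))
E
```

```text
time_s: 12.08
ee_pos: [0.6425, 0.1542, 0.1626]
tcp_rot: [180.0, -0.0, -172.6]
contact_force: [0.4, -0.8, -0.2]
gripper_width: 0.007
grasp_force: 0.4
time_s: 12.42
ee_pos: [0.6421, 0.1572, 0.1626]
tcp_rot: [180.0, -0.0, -172.6]
contact_force: [-1.0, -2.3, 0.0]
gripper_width: 0.003
grasp_force: 0.6
[-0.0549 -0.0229]
```

```bash
python3 -m handwheel '[{"gripper":1,"translation":[0,1,0],"yaw":0},{"gripper":1,"translation":[0,1,0],"yaw":0},{"gripper":1,"translation":[0,1,0],"yaw":0},{"gripper":1,"translation":[0,0,0],"yaw":0}]'
python3 -m handwheel '[{"gripper":1,"translation":[0,1,0],"yaw":0},{"gripper":1,"translation":[0,1,0],"yaw":0},{"gripper":1,"translation":[0,0,0],"yaw":0},{"gripper":1,"translation":[0,0,0],"yaw":0}]'
python3 - <<'E'
from h import *
s=manip.read_state();print(tou(s['ee_pos']))
E
```

```text
time_s: 12.75
ee_pos: [0.6417, 0.1603, 0.1626]
tcp_rot: [180.0, 0.0, -172.6]
contact_force: [-0.3, -1.7, -0.3]
gripper_width: 0.008
grasp_force: 0.5
time_s: 13.08
ee_pos: [0.6416, 0.1607, 0.1626]
tcp_rot: [-179.9, -0.0, -172.7]
contact_force: [-0.9, -5.4, -0.0]
gripper_width: 0.004
grasp_force: 2.5
[-0.0548 -0.0194]
```

```bash
python3 -m handwheel '[{"gripper":1,"translation":[0,1,0],"yaw":0},{"gripper":1,"translation":[0,1,0],"yaw":0},{"gripper":1,"translation":[0,0,0],"yaw":0},{"gripper":1,"translation":[0,0,0],"yaw":0}]'
python3 -m handwheel '[{"gripper":1,"translation":[0,-6,0],"yaw":0},{"gripper":1,"translation":[0,-8,0],"yaw":0},{"gripper":1,"translation":[0,-8,0],"yaw":0},{"gripper":1,"translation":[0,0,-20],"yaw":0},{"gripper":1,"translation":[0,0,-25],"yaw":0},{"gripper":1,"translation":[0,0,-25],"yaw":0},{"gripper":1,"translation":[25,0,-5],"yaw":0},{"gripper":1,"translation":[25,0,0],"yaw":0},{"gripper":1,"translation":[25,0,0],"yaw":0},{"gripper":1,"translation":[25,0,0],"yaw":0},{"gripper":1,"translation":[25,0,0],"yaw":0},{"gripper":1,"translation":[0,0,0],"yaw":0},{"gripper":1,"translation":[0,0,0],"yaw":0},{"gripper":1,"translation":[0,0,0],"yaw":0}]'
python3 - <<'E'
from h import *
a=snap('scene','s5');t=snap('top','t5')
A=cv2.resize(a['img'][110:230,190:350],(640,480),interpolation=cv2.INTER_CUBIC)
cv2.imwrite('pics/s5c.png',cv2.cvtColor(A,cv2.COLOR_RGB2BGR))
# changes outside unit_a vs start
for q in(-.045,-.005):
    c,n=np.cos(np.radians(Y)),np.sin(np.radians(Y)); p=C+[c*-.055-n*q,n*-.055+c*q]
    u,v=proj(a,[*p,.176]);print(q,(u-190)*4,(v-110)*4)
E
```

```text
time_s: 13.42
ee_pos: [0.6416, 0.1609, 0.1627]
tcp_rot: [-179.8, -0.0, -172.8]
contact_force: [-1.6, -8.9, 0.4]
gripper_width: 0.004
grasp_force: 4.2
time_s: 14.58
ee_pos: [0.521, 0.1264, 0.2382]
tcp_rot: [180.0, 0.1, -172.6]
contact_force: [-0.1, 0.6, -0.2]
gripper_width: 0.005
grasp_force: 0.0
-0.045 317.5945363691708 203.03711044030752
-0.005 302.1646054095388 163.3870892337884
```

View pics/s5c.png

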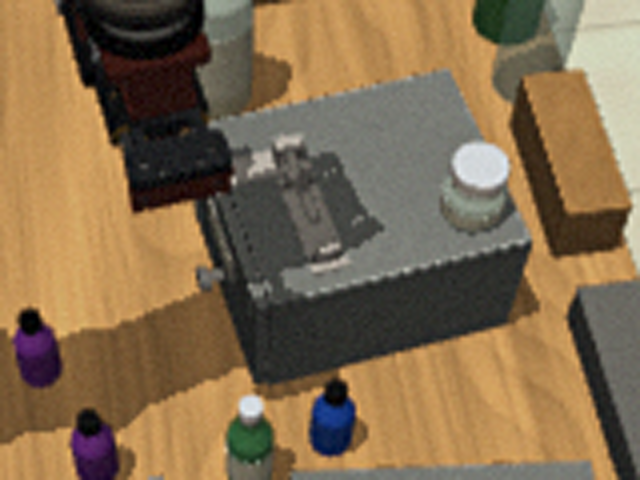

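The drawer front is flush with the cabinet. The bolt post is beside the staple near (300,165), where home is predicted, and both end stops were felt. The neighbouring things have not moved and the gripper is clear of everything.

```bash
python3 -c "
from workcell import manip
print(manip.sign_off())"
```

```text
the job is handed in; nothing more can be done
None
```

I pushed the bottle's drawer shut and its bolt home, each until it met its end stop, and handed the job in at about 14.6 s; the bottle was last seen upright with the drawer part-way in, and the hand-in gave no verdict.

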